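# Centre the specimen under the focus needle and hold the amber filter at the lamp

## Task

First slide the dish carriage by its knob until the red dot on the dish sits right under the tip of the fixed focus needle, and leave it there. Then lift the green flap of the white filter case, draw out the amber (orange) filter plate by its tab, leaving the blue one in its slot, and hold the amber plate upright and square in front of the lamp's lens, centred so that it covers the whole lens, a few centimetres (about 5) from the glass and touching nothing but your fingers. Do not knock the needle, the lamp or the things around; the job ends while you are still holding the plate there.

Things in the scene. Friction and masses are not known exactly. Their poses are not given: they have to be found in the camera images.
- stage: Fixed black rail bed on the table, 300 x 100 x 18 mm with two steel rails. Origin on the table, in the middle of its width. Its x axis is the direction in which the carriage slides (at yaw 0 away from the robot).
- carriage (a joint): How far the aluminium carriage has slid along the stage's +x, in m: 0 is the end nearest the robot, 0.12 the far stop. Friction about 1.5 N; it stays where left. The carriage is a plate 10 mm thick, its top 28 mm above the table, a round grey-green dish (92 mm across, centred 12 mm in +x and 10 mm in -y of the dot) fixed on it. It starts short of the needle; the dot passes the tip before the far stop.
- dot (a point): Centre of the red dot, 14 mm across, on the top of the dish, 43 mm above the table. It slides with the carriage. It lies on the same line along the stage's x as the needle tip.
- carriage_knob (a point): Top centre of the carriage's upright round black knob with a yellow cap: 16 mm across (cap 17), 38 mm high, top 66 mm above the table, on a tongue of the carriage 100 mm from the dot along the stage's +y (at yaw 0 to the robot's left). It does not turn.
- needle_tip (a point): Tip of the fixed, vertical brass focus needle, 53 mm above the table (10 mm above the dot). The needle hangs from a bar 10 mm thick at 135 mm height that runs in the stage's +x to a post 165 mm behind the needle (post top at 166 mm); a holder of 18 x 18 mm on the needle reaches 144 mm.
- needle: The whole needle stand, fixed. Origin on the table right under the tip, axes as the stage's.
- lamp: Black bench lamp, fixed: a lying round head 56 mm across (cooling fins 62) and 100 mm long on a post and a round foot. Origin on the table right under the lens face; the head lies behind it (its -y) and the lamp shines along its +y axis, across the stage towards the needle. x is across, z up.
- lens (a point): Centre of the lamp's bright round lens, 44 mm across, 130 mm above the table; axes as lamp, the light goes along +y. It is about 200 mm from the needle.
- case: White filter case, fixed, 120 (x) x 140 (y) x 105 (z) mm, walls and floor 5 mm, open at the top under the flap. Origin under its centre. Two slots for plates run along its x, 44 mm apart (y = -22 and +22 mm), centred at x = -8 mm; the black slot ribs reach 55 mm above the table and leave 9 mm for the 6 mm plates.
- flap (a joint): Angle of the case's green flap in rad: 0 shut, 1.57 upright, 1.9 fully back. The flap is 120 x 140 x 8 mm, hinged along the case's y at its +x rim (the far one at yaw 0), lifts upward at the opposite edge, weighs 150 g and has a stiff hinge that stays where it is left. Upright, its free edge is 226 mm above the table.
- flap_handle (a point): Grip point on the flap's black knob, 35 mm above the flap's outer face, 90 mm from the hinge and 30 mm from the free edge, in the middle of its width; at 148 mm above the table when shut. The knob has a neck 12 mm across and a round head 28 mm across and 16 mm high, centred on this point. It moves with the flap: when the flap stands upright the knob points away from the case, to its +x.
- flap_hinge (a point): Middle of the flap's hinge line, at the case's +x rim, 105.5 mm above the table; the hinge line runs along the case's y axis.
- amber: Amber (orange) filter plate with a black edge, standing loose in one of the two slots of the case (either one) under the flap: 72 mm wide (x), 6 mm thick (y), 70 mm high, with an orange tab on top 30 wide, 8 thick and 22 mm high; 92 mm high in all, about 40 to 85 g. Origin at the middle of its lower edge, 5 mm above the table in the slot; z up, y through its thickness.
- amber_tab (a point): Centre of the amber plate's tab, 81 mm above the plate's lower edge, 11 mm below the tab's top; in the case it is 86 mm above the table, 19 mm below the case's rim.
- amber_center (a point): Centre of the amber pane, 35 mm above its lower edge and 46 mm below the tab's centre; axes as amber.
- blue: Blue filter plate, same size as the amber one, in the other slot. To be left in place.
- dish_a: Loose covered dish, 92 mm across, 15 mm high, dark purple, lying in front of the case or right of the stage, near the robot. Bystander.
- dish_b: Same size, brown, in the other of those two places. Bystander.
- bottle: White bottle with a blue cap, 44 mm across, 95 mm high, to the left of the case. Bystander.
- battery: Black battery, 42 x 60 x 22 mm, right front of the table. Bystander.
- pen: Marker pen with a blue cap, 130 mm long, 13 mm thick, lying to the robot's left. Bystander.
Things that resemble listed ones, but are neither listed nor needed, are in the scene too. Leave any purple or yellow look-alike of the lamp alone.

How it is judged:
By the outcome, as a careful person would: the job done as asked, in the order asked, and still so for the second after the job is handed in, while the arm keeps its last pose, push and grip.
It also fails if it takes over 67 s, if anything falls off the work surface, if the arm or the gripper's body presses on something with over 40 N, if the wrist force passes 120 N, or if a joint passes its speed limit or range.

## Robot

A 6-joint arm with a two-finger parallel gripper is mounted at the origin on the work surface. World frame = base frame: x ahead of the robot, y to its left, z up, the work surface at z = 0. Lengths are in m, angles in rad, forces in N, time in s.
With the tool pointing down it reaches from about 0.3 to 0.775 m from the base axis. Payload 14.6 kg.
Tool frame: the origin (TCP) lies at the very end of the fingers, on their centre line; the grasp point (between the pads) lies 19 mm behind it; x points along the fingers, y is the direction in which the jaws open and shut, and the axes are right-handed (so a half turn about x gives the same grasp; the last joint's range is limited). The gripper opens to 94 mm and grips with 3 to 60 N. Pads are 16 mm wide; open, the fingers measure 119 mm over their backs; the gripper's body (75 mm by 177 mm) begins 78 mm behind the grasp point.
Start: joints at [-1.326, 0.3, 1.521, -0, 1.321, -0.067], TCP at [0.169, -0.523, 0.205] pointing down, gripper open.
Joint ranges: [-3.03, 3.03], [-0.79, 2.21], [0.23, 2.52], [-1.04, 4.18], [0, 3.07], [-2.55, 2.55]. Speed limits (rad/s): [2.22, 2.22, 2.57, 3.14, 3.14, 3.14].

## Interface

Orientations are given as a rotation vector (axis times angle).
In Python, from rig import ctrl, snapshot, get_calibration, ticket gives the robot as it stands.
- The arm moves only by the tool jog_arm, never from a script. Its argument "deltas" is a list of rows, each a list of 5 numbers: the closure, from -1 (fully open) to 1 (shut), so that 0 is half open, then the shift along the tool's x, y, z in m, then the turn about the tool's x in rad. In form: [[gripper, x, y, z, twist], ...]. A call has 1 to 20 rows; each row is the pose to reach, as a shift and turn from the pose commanded when the call began, along the tool's axes at that moment; what a row does not reach only later rows make up. A row lasts 1/12 s, in which the tool goes at most 41.7 mm and 7.16 degrees, less where a joint would pass 70% of its speed; a pose out of reach is approached as far as the arm can. A call with a gripper value outside its range is refused whole. The fingers move at their own pace and stop on an object; "force" is the grip in N (left out, the last holds). Time passes only in rows, so rows that repeat a pose let the fingers close. It gives the time, the measured TCP pose, the force and the opening at its end, in the units of the state.
- ctrl.observe(): the state, without advancing time (a new reading comes with each control period).
- snapshot(name): name is "side" or "top" or "wrist"; returns the picture (420x560x3 uint8, red, green, blue); there is no depth.
- get_calibration(name): a dict with "fx", "fy", "cx", "cy" (pixels), "D" ([k1, k2, p1, p2, k3] as OpenCV has them; the pictures are not rectified), "R" (3x3) and "t" (3): a world point X has camera coordinates R X + t; the wrist camera has in their place "T_tool_cam" (4x4, takes a point from camera to tool coordinates, whose origin is the TCP and whose axes are the tool frame's). Camera axes: x right, y down, z forward; pixel columns grow to the right and rows downward; lengths in m; the calibration is good to about 2 mm. A picture is of the moment at which its call begins: read the wrist's pose just before it. get_calibration takes no time and is no camera call.
- ticket.sign_off(): hands the job in, once; it reports no verdict.
The state is a dict: "time": time; "joint_positions": joint angles; "qd": joint speeds; "joint_efforts": joint torques, N m; "tcp_pos": TCP position; "orientation": TCP orientation; "contact_force": force on the tool from outside, world axes, zero at the start; "torque": the same for the moment, N m; "grip_width": opening from 0.0 (shut) to 1.0 (fully open).
Only numpy, scipy, OpenCV 4.12 (cv2) and the standard library are available. Lean on these libraries where they do the work, as an engineer would, in place of code of your own. Each camera call takes 0.05 s, during which the arm holds its last target. There are 200 camera calls.

## Working session

There is one attempt and no reset: what is moved stays moved. The work goes in short steps, Python scripts to look and compute and a tool call to move; the robot and the scene stay as the last step left them, time stands still between calls to the robot, and variables do not carry over. Pictures are saved under pics/ and viewed, about 8 in all and at most 12, crops included, and the job is handed in when it is done.

Besides the shell and the picture viewer there is one more tool, called after "Emit:" by a JSON object that holds its "fn" and its "kwargs", one argument or row to a line. jog_arm: Moves the arm, as the interface text tells. Its arguments: {"type":"object","properties":{"deltas":{"type":"array","items":{"type":"array","items":{"type":"number"}}},"force":{"type":"number"}},"required":["deltas"]}

```bash
ls; mkdir -p pics; cat > h.py <<'E'
import numpy as np, cv2
from rig import ctrl, snapshot, get_calibration, ticket
from scipy.spatial.transform import Rotation as Ro
def save(n,img,s=1):
    cv2.imwrite(f'pics/{n}.png', cv2.resize(img[:,:,::-1],None,fx=s,fy=s,interpolation=cv2.INTER_CUBIC))
def cam(n):
    c=get_calibration(n); K=np.array([[c['fx'],0,c['cx']],[0,c['fy'],c['cy']],[0,0,1]]); D=np.array(c['D'],float)
    if n=='wrist':
        s=ctrl.observe(); T=np.eye(4); T[:3,:3]=Ro.from_rotvec(s['orientation']).as_matrix(); T[:3,3]=s['tcp_pos']
        M=np.linalg.inv(T@np.array(c['T_tool_cam'])); return K,D,M[:3,:3],M[:3,3]
    return K,D,np.array(c['R']),np.array(c['t'])
def ray(C,uv):
    K,D,R,t=C; p=cv2.undistortPoints(np.array([[uv]],float),K,D)[0,0]
    d=R.T@np.array([p[0],p[1],1]); return -R.T@t, d/np.linalg.norm(d)
def onz(C,uv,z):
    o,d=ray(C,uv); return o+d*(z-o[2])/d[2]
def tri(C1,u1,C2,u2):
    (a,d),(b,e)=ray(C1,u1),ray(C2,u2)
    s=np.linalg.lstsq(np.c_[d,-e],b-a,rcond=None)[0]; p,q=a+d*s[0],b+e*s[1]
    return (p+q)/2, np.linalg.norm(p-q)
def proj(C,X):
    K,D,R,t=C; return cv2.projectPoints(np.array(X,float).reshape(-1,3),cv2.Rodrigues(R)[0],t,K,D)[0][:,0]
E
python3 - <<'E'
from h import *
for n in('side','top'):
    C=cam(n); im=snapshot(n); np.save(f'{n}0.npy',im); save(n+'0',im,1.4)
    print(n,-C[2].T@C[3],C[2][2],C[0][0,0])
print(ctrl.observe()); print(get_calibration('wrist'))
E
```

```text
pics
side [-0.1782084   0.67376592  0.95169913] [ 0.54586851 -0.52217147 -0.65525913] 402.0811743287174
top [0.45277509 0.00294935 1.23774452] [ 0.06433517  0.01665754 -0.99778931] 381.79551910003306
{'time': 0.1, 'joint_positions': array([-1.32561503e+00,  3.00451822e-01,  1.52152559e+00,  3.83372429e-05,
        1.32069272e+00, -6.66075341e-02]), 'qd': array([-8.72331222e-05, -6.45796076e-04, -1.58060709e-03, -1.59515018e-03,
        9.36018159e-04, -1.97812135e-03]), 'joint_efforts': array([-1.10483732e-03, -5.32649517e+01, -3.53286695e+01,  7.08448444e-02,
        2.35108612e-02, -8.09474659e-05]), 'tcp_pos': array([ 0.16866417, -0.52325126,  0.20492038]), 'orientation': array([ 2.05361846,  0.32388524, -2.05374129]), 'contact_force': array([-0.81733555,  0.78443405,  0.04650656]), 'torque': array([-0.01532712, -0.01770001, -0.0222753 ]), 'grip_width': 0.9989679523254215}
{'fx': 326.2910905056208, 'fy': 326.2910905056208, 'cx': 277.2464056865529, 'cy': 209.90817079600788, 'D': array([-0.00272374,  0.        ,  0.        ,  0.        ,  0.        ]), 'T_tool_cam': array([[-1.54773603e-04, -2.35828670e-01,  9.71794636e-01,
        -1.79229482e-01],
       [ 9.99999983e-01, -1.36211370e-04,  1.26210878e-04,
        -1.45268667e-04],
       [ 1.02605336e-04,  9.71794639e-01,  2.35828687e-01,
        -6.77899223e-02],
       [ 0.00000000e+00,  0.00000000e+00,  0.00000000e+00,
         1.00000000e+00]])}
```

View pics/side0.png

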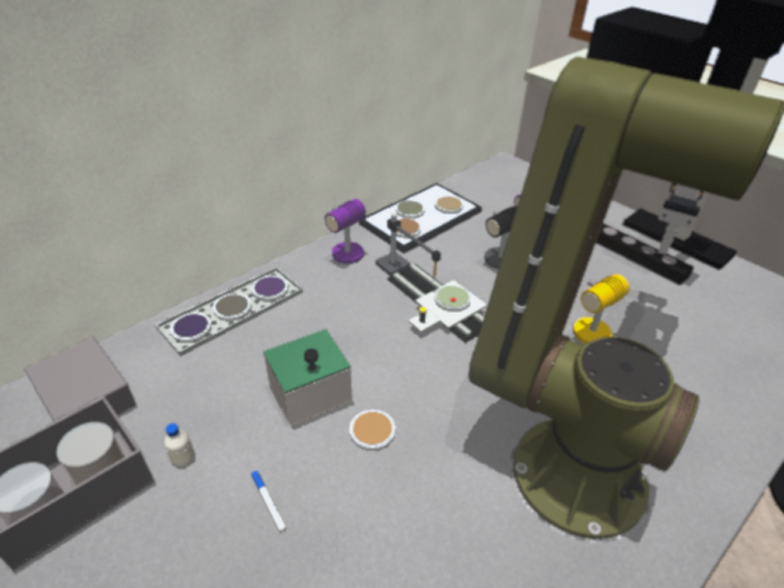

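View pics/top0.png

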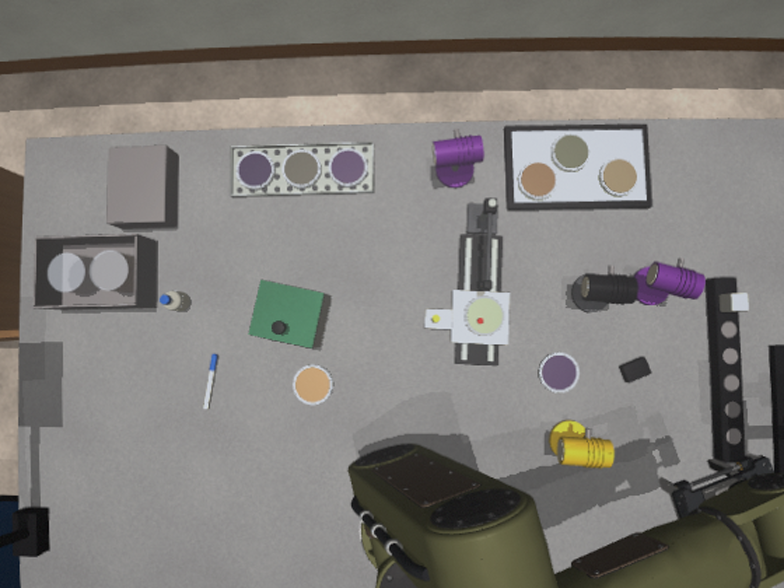

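Top view (1.4x): dot (480,321), carriage knob with yellow cap (435,319), needle holder (487,285). The flap knob is at (279,327) on the green flap. The black lamp (610,288) has its lens face at x≈580, pointing left. Look-alikes are the purple lamps (458,150) and (675,280), the yellow lamp (585,452), and the other dishes in trays and on the table. I choose the black lamp and the carriage on the rail.

```bash
python3 - <<'E'
from h import *
I={n:np.load(n+'0.npy') for n in('top','side')}; C={n:cam(n) for n in I}
def blob(n,lo,hi,box):
    x0,y0,x1,y1=[int(v/1.4) for v in box]
    h=cv2.cvtColor(I[n],cv2.COLOR_RGB2HSV)[y0:y1,x0:x1]
    m=cv2.inRange(h,lo,hi); v,u=np.nonzero(m); return np.array([u.mean()+x0,v.mean()+y0]),len(u),(m,x0,y0)
bx={'dot':((0,120,80),(8,255,255),(465,308,495,335),(440,288,465,310)),
'cap':((22,120,120),(34,255,255),(425,308,447,330),(410,300,432,320)),
'hnd':((0,0,0),(180,255,45),(268,315,292,338),(300,343,322,368))}
for k,(lo,hi,b1,b2) in bx.items():
    a,n1,_=blob('top',lo,hi,b1); b,n2,_=blob('side',lo,hi,b2)
    print(k,a,n1,b,n2,*tri(C['top'],a,C['side'],b))
_,_,(m,x0,y0)=blob('top',(60,80,40),(90,255,255),(235,270,340,355))
m=cv2.morphologyEx(m,cv2.MORPH_CLOSE,np.ones((15,15)))
r=cv2.minAreaRect(max(cv2.findContours(m,0,1)[0],key=cv2.contourArea)); P=cv2.boxPoints(r)+[x0,y0]
W=np.array([onz(C['top'],p,.113) for p in P]); print('flap',W[:,:2],W.mean(0)); 
for i in range(4): d=W[(i+1)%4]-W[i]; print(np.linalg.norm(d),np.degrees(np.arctan2(d[1],d[0])))
# rail edges / stage axis
print('tip?',tri(C['top'],(487/1.4,287/1.4),C['side'],(434/1.4,273/1.4)))
print('lens',tri(C['top'],(580/1.4,287/1.4),C['side'],(493/1.4,227/1.4)), onz(C['top'],(580/1.4,287/1.4),.13))
print('post',onz(C['top'],(490/1.4,203/1.4),.166),'holder',onz(C['top'],(487/1.4,286/1.4),.144))
for z in (.062,.13): print([onz(C['top'],(u/1.4,v/1.4),z)[:2].round(3) for u,v in((580,273),(581,301),(635,275),(635,303))])
z=.018;print('stage',[onz(C['top'],(u/1.4,v/1.4),z)[:2].round(3) for u,v in((461,235),(502,235),(455,363),(497,364))])
x=slice(int(400/1.4),int(660/1.4)); y=slice(int(180/1.4),int(390/1.4))
a=cv2.resize(I['top'][y,x],None,fx=4,fy=4,interpolation=2); 
b=I['side'][120:260,270:400]; b=cv2.resize(b,None,fx=4,fy=4,interpolation=2)[:300]
save('crop',cv2.copyMakeBorder(a,0,0,0,0,0) )
E
```

```text
dot [342.61538462 228.61538462] 13 [323.28571429 213.57142857] 7 [ 0.47264972 -0.1522667   0.04448778] 0.00037682721935038095
cap [310.82352941 227.17647059] 17 [301.35714286 220.71428571] 14 [ 0.47933581 -0.05175275  0.06698791] 0.0016437008292885095
 ** On entry to DLASCL parameter number  4 had an illegal value
 ** On entry to DLASCL parameter number  4 had an illegal value
 ** On entry to DLASCL parameter number  4 had an illegal value
 ** On entry to DLASCL parameter number  4 had an illegal value
 ** On entry to DLASCL parameter number  5 had an illegal value
 ** On entry to DLASCL parameter number  4 had an illegal value<stdin>:6: RuntimeWarning: Mean of empty slice.
  ret = ret.dtype.type(ret / rcount)
Traceback (most recent call last):
  File "h.py", line 19, in tri
    s=np.linalg.lstsq(np.c_[d,-e],b-a,rcond=None)[0]; p,q=a+d*s[0],b+e*s[1]
      ~~~~~~~~~~~~~~~^^^^^^^^^^^^^^^^^^^^^^^^^^^^
numpy.linalg.LinAlgError: SVD did not converge in Linear Least Squares
```

```bash
cat > m1.py <<'E'
from h import *
I={n:np.load(n+'0.npy') for n in('top','side')}; C={n:cam(n) for n in I}
def blob(n,lo,hi,box):
    x0,y0,x1,y1=[int(v/1.4) for v in box]
    h=cv2.cvtColor(I[n],cv2.COLOR_RGB2HSV)[y0:y1,x0:x1]
    m=cv2.inRange(h,lo,hi); v,u=np.nonzero(m); return np.array([u.mean()+x0,v.mean()+y0]),len(u),(m,x0,y0)
a,n1,_=blob('top',(0,0,0),(180,255,75),(268,315,292,338)); b,n2,_=blob('side',(0,0,0),(180,255,75),(300,343,322,362))
print('hnd',a,n1,b,n2,*tri(C['top'],a,C['side'],b))
_,_,(m,x0,y0)=blob('top',(60,80,40),(90,255,255),(235,270,340,355))
m=cv2.morphologyEx(m,cv2.MORPH_CLOSE,np.ones((15,15)))
r=cv2.minAreaRect(max(cv2.findContours(m,0,1)[0],key=cv2.contourArea)); P=cv2.boxPoints(r)+[x0,y0]
W=np.array([onz(C['top'],p,.113) for p in P]); print('flap',W[:,:2],W.mean(0)); 
for i in range(4): d=W[(i+1)%4]-W[i]; print(np.linalg.norm(d),np.degrees(np.arctan2(d[1],d[0])))
print('tip?',tri(C['top'],(487/1.4,287/1.4),C['side'],(434/1.4,273/1.4)))
print('lens',tri(C['top'],(580/1.4,287/1.4),C['side'],(493/1.4,227/1.4)), onz(C['top'],(580/1.4,287/1.4),.13))
print('post',onz(C['top'],(490/1.4,203/1.4),.166),'holder',onz(C['top'],(487/1.4,286/1.4),.144))
print('head',[onz(C['top'],(u/1.4,v/1.4),.13)[:2].round(3) for u,v in((580,273),(581,301),(635,275),(635,303))])
print('stage',[onz(C['top'],(u/1.4,v/1.4),.018)[:2].round(3) for u,v in((461,235),(502,235),(455,363),(497,364))])
a=cv2.resize(I['top'][130:280,285:475],None,fx=4,fy=4,interpolation=2)
save('crop',a)
E
python3 m1.py
```

```text
hnd [198.91139241 233.62025316] 79 [221.8358209  253.64179104] 67 [0.46557871 0.27231839 0.15061321] 0.0006322730186766655
flap [[0.43322157 0.35018479]
 [0.56767501 0.32070731]
 [0.53595661 0.18481904]
 [0.40259716 0.21489679]] [0.48486259 0.26765198 0.113     ]
0.13764683353379836 -12.365837683002365
0.13954095801092803 -103.1384758240409
0.1367092313945842 167.2902293090274
0.13871083830660252 77.24522337497693
tip? (array([ 0.54616112, -0.16415271,  0.07540105]), np.float64(0.00706979774408523))
lens (array([ 0.53197133, -0.35239577,  0.13731958]), np.float64(0.006518229299724947)) [ 0.53494139 -0.3525105   0.13      ]
post [ 0.70765001 -0.16526689  0.166     ] holder [ 0.54028375 -0.15664149  0.144     ]
head [array([ 0.564, -0.354]), array([ 0.506, -0.353]), array([ 0.558, -0.47 ]), array([ 0.499, -0.467])]
stage [array([ 0.67 , -0.119]), array([ 0.667, -0.214]), array([ 0.377, -0.097]), array([ 0.372, -0.192])]
```

View pics/crop.png

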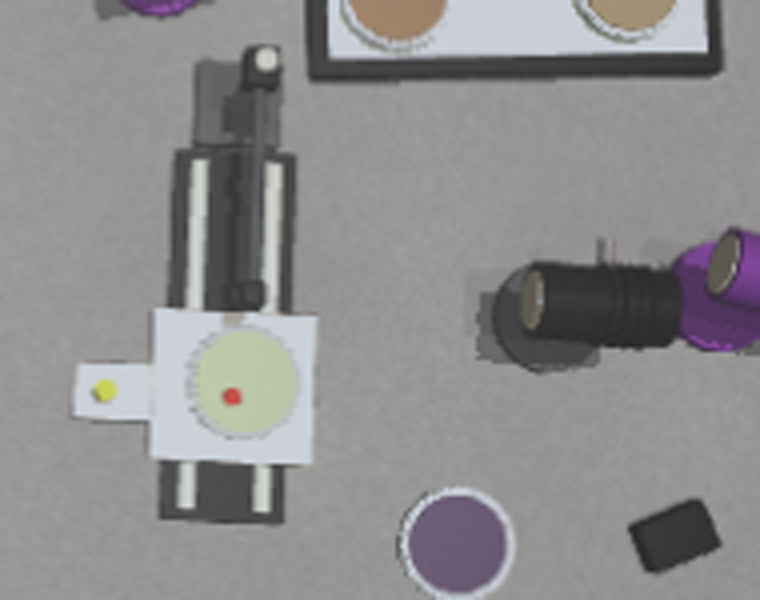

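The crop confirms the choice: dot (232,396), yellow cap (105,390), needle holder (249,293), lens face of the black lamp (533,300). Next is a move helper and a closer wrist view of the needle region.

```bash
cat >> h.py <<'E'
def pose():
    s=ctrl.observe(); return np.array(s['tcp_pos']),Ro.from_rotvec(s['orientation']).as_matrix(),s
def plan(target,jaw_deg=None):
    "shift in tool axes and twist to bring TCP to target with jaw axis (mod 180) at jaw_deg in world xy"
    p,R,s=pose(); d=R.T@(np.array(target)-p); tw=0
    if jaw_deg is not None:
        cur=np.degrees(np.arctan2(R[1,1],R[0,1])); a=(jaw_deg-cur+90)%180-90
        tw=-np.radians(a)  # tool x points down
    return d.round(4),round(tw,4)
E
python3 - <<'E'
from h import *
p,R,s=pose(); print(p,R.round(3)); 
st=Ro.from_euler('z',-4,degrees=True).as_matrix()
# camera offset direction in world
C=cam('wrist'); print('cam',-C[2].T@C[3]-p, C[2][2])
print(plan([.44,-.05,.25],-4), plan([.44,-.05,.25],86))
E
```

```text
[ 0.16866417 -0.52325126  0.20492038] [[-0.     0.307 -0.952]
 [ 0.001 -0.952 -0.307]
 [-1.    -0.001 -0.   ]]
cam [0.06451758 0.02074404 0.17923691] [-0.22463964 -0.07143666 -0.97181986]
(array([-0.0446, -0.3673, -0.4034]), np.float64(-1.1892)) (array([-0.0446, -0.3673, -0.4034]), np.float64(0.3816))
```

Emit:
{"fn": "jog_arm", "kwargs": {
  "deltas": [
    [-1,-0.04,0,0,0],
    [-1,-0.06,0,0,0],
    [-1,-0.06,-0.353,-0.44,-1.189],
    [-1,-0.06,-0.353,-0.44,-1.189],
    [-1,-0.06,-0.353,-0.44,-1.189],
    [-1,-0.06,-0.353,-0.44,-1.189],
    [-1,-0.06,-0.353,-0.44,-1.189],
    [-1,-0.06,-0.353,-0.44,-1.189],
    [-1,-0.06,-0.353,-0.44,-1.189],
    [-1,-0.06,-0.353,-0.44,-1.189],
    [-1,-0.06,-0.353,-0.44,-1.189],
    [-1,-0.06,-0.353,-0.44,-1.189],
    [-1,-0.06,-0.353,-0.44,-1.189],
    [-1,-0.06,-0.353,-0.44,-1.189],
    [-1,-0.06,-0.353,-0.44,-1.189],
    [-1,-0.06,-0.353,-0.44,-1.189],
    [-1,-0.06,-0.353,-0.44,-1.189],
    [-1,-0.06,-0.353,-0.44,-1.189]
  ]
}}

```text
time: 1.6
tcp_pos: [0.4793, -0.0518, 0.265]
orientation: [1.258, 1.177, -1.26]
contact_force: [0.0, -0.7, 0.3]
grip_width: 0.996
```

```bash
python3 - <<'E'
from h import *
C=cam('wrist'); im=snapshot('wrist'); np.savez('w1.npz',im=im,K=C[0],D=C[1],R=C[2],t=C[3]); save('w1',im,1.4)
p,R,s=pose(); print(s['time'],p,R.round(3),-C[2].T@C[3])
print(proj(C,[[.4726,-.1523,.044],[.479,-.052,.067],[.540,-.157,.053],[.540,-.157,.144]])*1.4)
E
```

```text
1.65 [ 0.47892555 -0.05263689  0.26511282] [[-0.001  0.998 -0.069]
 [-0.    -0.069 -0.998]
 [-1.    -0.001  0.   ]] [0.48384574 0.01610576 0.44418712]
[[388.90045963 368.11000456]
 [388.46138305 266.92477621]
 [462.39541352 372.1169573 ]
 [482.02844857 422.53280839]]
```

View pics/w1.png

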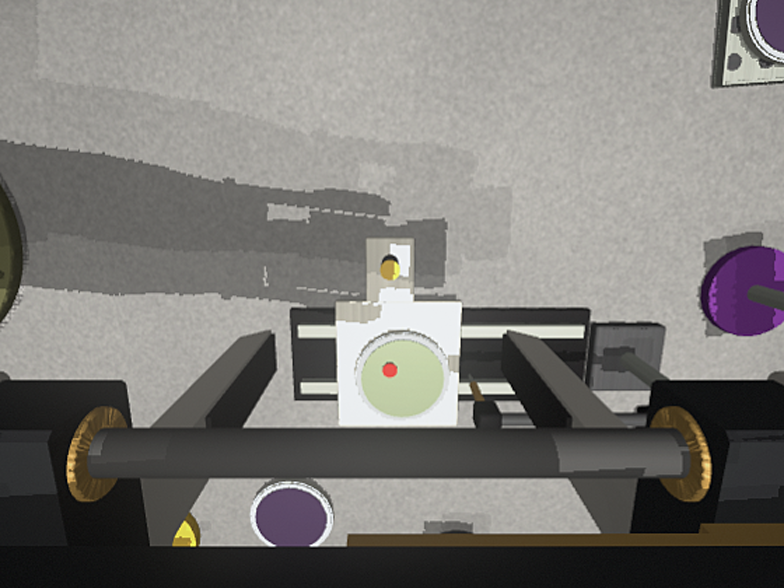

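The wrist view (1.4x) shows the dot at (389,370), the cap at (390,267) and the needle tip at about (470,376).

```bash
python3 - <<'E'
from h import *
f=np.load('w1.npz'); im=f['im']; C=(f['K'],f['D'],f['R'],f['t'])
h=cv2.cvtColor(im,cv2.COLOR_RGB2HSV)
def m(lo,hi,b):
    x0,y0,x1,y1=[int(q/1.4) for q in b]; k=cv2.inRange(h[y0:y1,x0:x1],lo,hi); v,u=np.nonzero(k); return np.c_[u+x0,v+y0]
d=m((0,140,80),(8,255,255),(375,355,405,385)); print('dot',len(d),onz(C,d.mean(0),.043))
c=m((18,120,60),(34,255,255),(375,250,405,282)); print('cap',len(c),c.min(0),c.max(0),onz(C,c.mean(0),.066))
n=m((8,70,60),(24,255,255),(462,365,490,405)); n=n[np.argsort(n[:,1])]; print(n[:10].tolist(),len(n))
t=n[0]+[0,-.3]; print('tip',onz(C,t,.053), 'holder axis', proj(C,[[.547,-.157,.053],[.547,-.157,.135]]))
p=m((0,0,0),(180,255,255),(0,0,10,10))
print(plan([onz(C,c.mean(0),.066)[0],onz(C,c.mean(0),.066)[1],.038]))
E
```

```text
dot 71 [ 0.47274396 -0.15435881  0.043     ]
cap 155 [272 186] [284 199] [ 0.47957163 -0.05420201  0.066     ]
[[338, 272], [336, 273], [337, 273], [338, 273], [339, 273], [336, 274], [337, 274], [338, 274], [339, 274], [336, 275]] 79
tip [ 0.54971445 -0.16586984  0.053     ] holder axis [[335.72457215 265.45627834]
 [349.31489188 297.00319299]]
(array([0.2271, 0.0009, 0.0015]), 0)
```

Emit:
{"fn": "jog_arm", "kwargs": {
  "deltas": [
    [-0.4,0.15,0.001,0.0015,0],
    [-0.4,0.15,0.001,0.0015,0],
    [-0.4,0.15,0.001,0.0015,0],
    [-0.4,0.15,0.001,0.0015,0],
    [-0.4,0.19,0.001,0.0015,0],
    [-0.4,0.227,0.001,0.0015,0],
    [-0.4,0.227,0.001,0.0015,0],
    [-0.4,0.227,0.001,0.0015,0],
    [0.9,0.227,0.001,0.0015,0],
    [0.9,0.227,0.001,0.0015,0],
    [0.9,0.227,0.001,0.0015,0],
    [0.9,0.227,0.001,0.0015,0],
    [0.9,0.227,0.001,0.0015,0],
    [0.9,0.227,0.001,0.0015,0],
    [0.9,0.227,0.001,0.0015,0],
    [0.9,0.227,0.001,0.0015,0]
  ],
  "force": 20
}}

```text
time: 2.98
tcp_pos: [0.4801, -0.0541, 0.0385]
orientation: [1.261, 1.175, -1.261]
contact_force: [0.2, 0.0, 0.1]
grip_width: 0.171
```

```bash
python3 - <<'E'
from h import *
C=cam('wrist'); im=snapshot('wrist'); np.savez('w2.npz',im=im,K=C[0],D=C[1],R=C[2],t=C[3]); 
p,R,s=pose(); print(s['time'],p,s['contact_force'],s['grip_width'])
q=proj(C,[[.473,-.154,.043],[.5455,-.159,.053],[.5455,-.159,.135]]);print(q)
save('w2',im[190:420,180:480],2.6)
E
```

```text
3.0333 [ 0.48012816 -0.05404976  0.03851762] [-0.50668827 -0.19105867  0.8729039 ] 0.16805733616928184
[[277.50807981 400.18976493]
 [396.07064995 413.10124607]
 [474.20566271 599.10289886]]
```

View pics/w2.png

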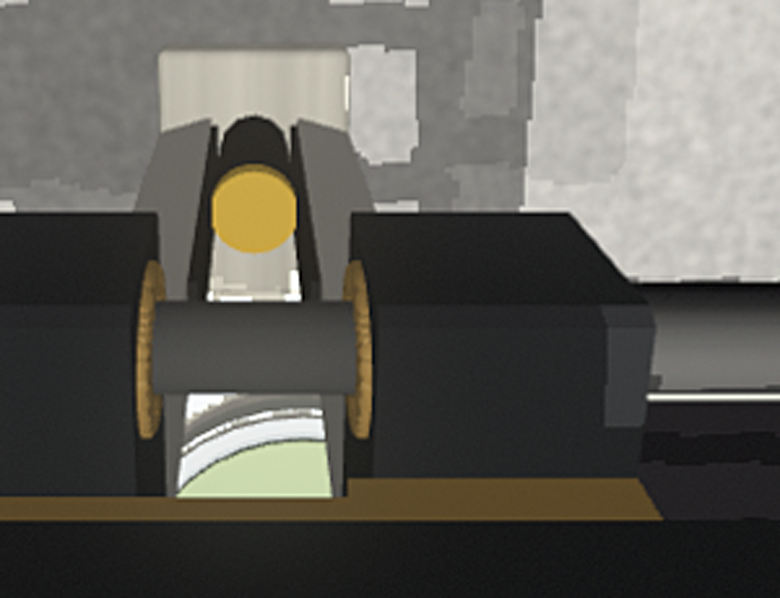

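Viewing the crop, the knob is well centred between the fingers: the cap is at (254,208) and the jaws are on both sides. The tip is hidden from here, so I'll work out its x from three stored views.

```bash
python3 - <<'E'
from h import *
f=np.load('w1.npz'); W=(f['K'],f['D'],f['R'],f['t'])
def oran(im,b,lo=(8,60,50),hi=(24,255,255)):
    x0,y0,x1,y1=b; k=cv2.inRange(cv2.cvtColor(im,cv2.COLOR_RGB2HSV)[y0:y1,x0:x1],lo,hi); v,u=np.nonzero(k); return np.c_[u+x0,v+y0].astype(float)
ex=np.array([np.cos(np.radians(-4)),np.sin(np.radians(-4)),0]); dot=np.array([.473,-.1535,0])
def plane_x(C,a,b):   # vertical plane through camera containing rays a,b meets stage line
    o,d1=ray(C,a); _,d2=ray(C,b); n=np.cross(d1,d2); 
    # force vertical line: use mid ray
    return d1,d2
def line_at(C,uv): # ray ∩ vertical plane of stage line
    o,d=ray(C,uv); n=np.array([-ex[1],ex[0],0]); s=n@(dot-o)/(n@d); P=o+d*s; return (P-dot)@ex, P[2]
for n,C,im,b in (('w',W,f['im'],(326,255,352,300)),('side',cam('side'),np.load('side0.npy'),(300,175,322,206)),('top',cam('top'),np.load('top0.npy'),(338,204,352,216))):
    q=oran(im,b); print(n,len(q))
    for r in np.unique(q[:,1])[::2]:
        u=q[q[:,1]==r,0]; print('  ',r,u.mean().round(1),len(u),np.round(line_at(C,(u.mean(),r)),4))
E
```

```text
w 82
   272.0 338.0 1 [0.0741 0.0693]
   274.0 338.0 5 [0.0731 0.0752]
   276.0 338.0 5 [0.0721 0.0808]
   278.0 339.0 5 [0.0723 0.0863]
   280.0 339.5 6 [0.0719 0.0917]
   282.0 341.0 7 [0.0727 0.0969]
   284.0 342.0 7 [0.0729 0.1019]
   286.0 342.5 6 [0.0725 0.1069]
side 6
   190.0 310.0 1 [0.0754 0.0993]
   192.0 310.0 1 [0.0745 0.091 ]
   194.0 310.0 1 [0.0736 0.0827]
top 0
```

Emit:
{"fn": "jog_arm", "kwargs": {
  "deltas": [
    [0.9,0,0.015,0,0],
    [0.9,0,0.03,0,0],
    [0.9,0,0.045,0,0],
    [0.9,0,0.06,0,0],
    [0.9,0,0.068,0,0],
    [0.9,0,0.072,0,0],
    [0.9,0,0.0725,0,0],
    [0.9,0,0.0725,0,0],
    [0.9,0,0.0725,0,0]
  ]
}}

```text
time: 3.78
tcp_pos: [0.5522, -0.059, 0.0385]
orientation: [1.261, 1.175, -1.26]
contact_force: [2.5, 2.4, 1.1]
grip_width: 0.165
```

Emit:
{"fn": "jog_arm", "kwargs": {
  "deltas": [
    [-0.4,0,0,0,0],
    [-0.4,0,0,0,0],
    [-0.4,0,0,0,0],
    [-0.4,0,0,0,0],
    [-0.4,0,0,0,0],
    [-0.4,-0.03,0,0,0],
    [-0.4,-0.08,0,0,0],
    [-0.4,-0.12,0,-0.06,0],
    [-0.4,-0.12,0,-0.06,0],
    [-0.4,-0.12,0,-0.06,0],
    [-0.4,-0.12,0,-0.06,0]
  ]
}}

```text
time: 4.7
tcp_pos: [0.557, 0.0016, 0.1594]
orientation: [1.26, 1.175, -1.258]
contact_force: [0.6, -0.6, -0.6]
grip_width: 0.701
```

```bash
python3 - <<'E'
from h import *
C=cam('wrist'); im=snapshot('wrist'); np.savez('w3.npz',im=im,K=C[0],D=C[1],R=C[2],t=C[3]); 
p,R,s=pose(); print(s['time'],p,s['contact_force'],s['grip_width'])
q=proj(C,[[.545,-.159,.043],[.5455,-.159,.053],[.5455,-.159,.135]]);print(q)
u,v=q[1].astype(int); x0=max(0,u-100);y0=max(0,min(v-75,270)); save('w3',im[y0:y0+150,x0:x0+200],4); print(x0,y0)
np.save('top3.npy',snapshot('top'));np.save('side3.npy',snapshot('side'))
E
```

```text
4.75 [0.55639226 0.00077254 0.15811078] [-0.17378827 -0.41601722 -0.65038404] 0.6973184978770787
[[276.30638859 355.99464193]
 [276.78803631 362.55767411]
 [276.84440856 435.7136808 ]]
176 270
```

View pics/w3.png

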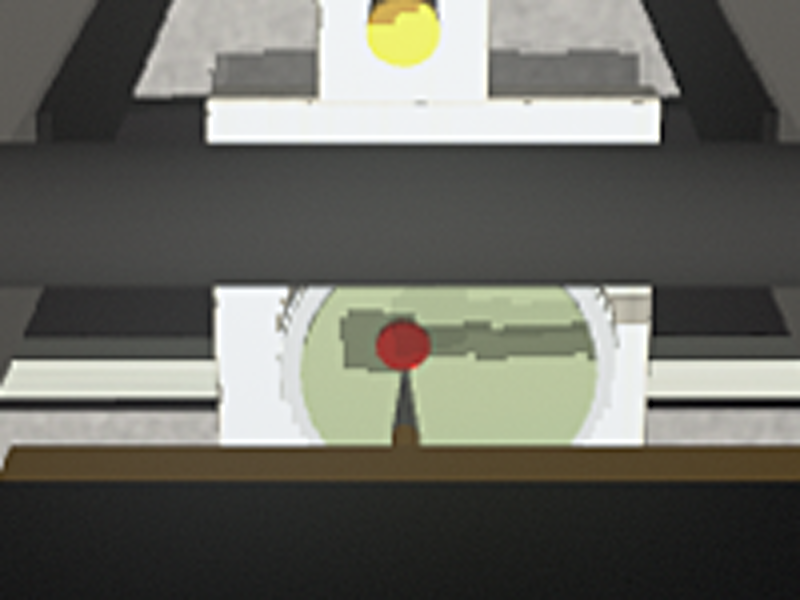

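The dot (404,344) sits directly below the tip (405,370) in the zoomed view, so the offset along the slide is under 0.5 mm. Carriage done. Next is the case.

```bash
python3 - <<'E'
from h import *
print(plan([.464,.272,.27],78),pose()[2]['joint_positions'])
E
```

```text
(array([-0.1126, -0.1112, -0.2648]), np.float64(-1.4319)) [-6.57566961e-02  3.57664488e-01  1.56020741e+00 -1.85190024e-04
  1.22571790e+00  4.88098454e-03]
```

Emit:
{"fn": "jog_arm", "kwargs": {
  "deltas": [
    [-0.4,-0.04,0,0,0],
    [-0.4,-0.08,0,0,0],
    [-0.4,-0.112,-0.111,-0.265,-1.432],
    [-0.4,-0.112,-0.111,-0.265,-1.432],
    [-0.4,-0.112,-0.111,-0.265,-1.432],
    [-0.4,-0.112,-0.111,-0.265,-1.432],
    [-0.4,-0.112,-0.111,-0.265,-1.432],
    [-0.4,-0.112,-0.111,-0.265,-1.432],
    [-0.4,-0.112,-0.111,-0.265,-1.432],
    [-0.4,-0.112,-0.111,-0.265,-1.432],
    [-0.4,-0.112,-0.111,-0.265,-1.432],
    [-0.4,-0.112,-0.111,-0.265,-1.432],
    [-0.4,-0.112,-0.111,-0.265,-1.432],
    [-0.4,-0.112,-0.111,-0.265,-1.432],
    [-0.4,-0.112,-0.111,-0.265,-1.432],
    [-0.4,-0.112,-0.111,-0.265,-1.432],
    [-0.4,-0.112,-0.111,-0.265,-1.432]
  ]
}}

```text
time: 6.27
tcp_pos: [0.4646, 0.2724, 0.2699]
orientation: [0.166, 1.565, -0.167]
contact_force: [0.2, 0.7, -0.1]
grip_width: 0.7
```

```bash
cat > m4.py <<'E'
from h import *
C=cam('wrist'); im=snapshot('wrist'); np.savez('w4.npz',im=im,K=C[0],D=C[1],R=C[2],t=C[3]); save('w4',im,1.4)
p,R,s=pose(); print(s['time'],p,np.degrees(np.arctan2(R[1,1],R[0,1])),s['grip_width'])
h=cv2.cvtColor(im,cv2.COLOR_RGB2HSV); m=cv2.inRange(h,(60,80,30),(90,255,255))
m=cv2.morphologyEx(m,cv2.MORPH_OPEN,np.ones((3,3)))
c=max(cv2.findContours(m,0,1)[0],key=cv2.contourArea); hull=cv2.convexHull(c)
a=cv2.approxPolyDP(hull,8,True)[:,0]; print('corners px*1.4',(a*1.4).round().tolist())
W=np.array([onz(C,q,.1135)[:2] for q in a.astype(float)]); print(W.round(4).tolist())
for i in range(len(W)): d=W[(i+1)%len(W)]-W[i]; print(np.linalg.norm(d).round(4),np.degrees(np.arctan2(d[1],d[0])).round(1))
print('handle proj',proj(C,[[.4656,.2723,.156]])*1.4)
E
python3 m4.py
```

```text
6.3167 [0.46457616 0.27245079 0.27006443] 77.89328844660139 0.7009823649695422
corners px*1.4 [[462.0, 241.0], [479.0, 266.0], [470.0, 389.0], [304.0, 386.0], [297.0, 290.0], [323.0, 239.0]]
[[0.4494, 0.331], [0.4706, 0.34], [0.5674, 0.3171], [0.5372, 0.188], [0.4597, 0.2028], [0.427, 0.2316]]
0.023 23.0
0.0995 -13.3
0.1326 -103.2
0.0789 169.2
0.0436 138.6
0.1019 77.3
handle proj [[388.54647646 291.3025156 ]]
```

View pics/w4.png

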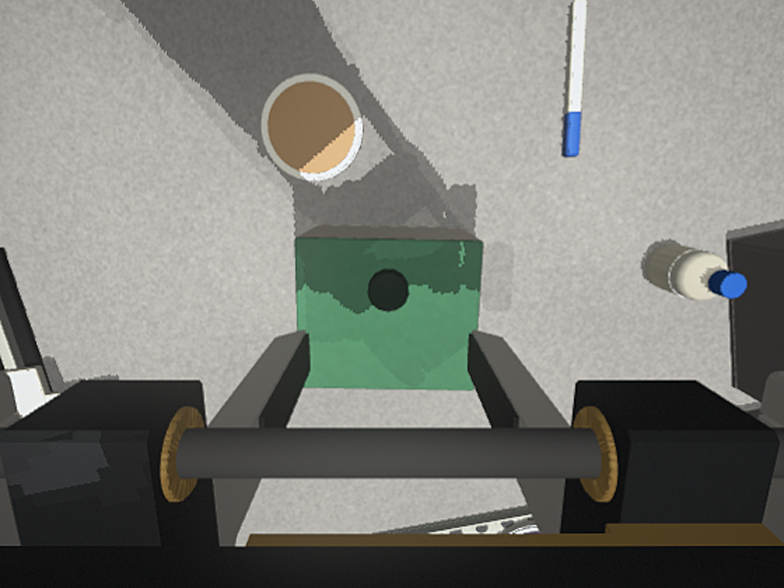

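The flap corners in the view are TL (297,239), TR (482,241), BR (470,389) and BL (307,386), and the knob head is at (388,290). This matches the earlier estimate.

```bash
cat > arc.py <<'E'
from h import *
def arc(hinge,yaw,angs,off0):
    "tool-axis shifts from present TCP for flap angles; off0=TCP minus handle point"
    ex=np.array([np.cos(yaw),np.sin(yaw),0]); ez=np.array([0,0,1]); p,R,s=pose()
    for a in angs:
        c,n=np.cos(a),np.sin(a); h=hinge+ex*(-.09*c+.0425*n)+ez*(.09*n+.0425*c)
        print(a,(R.T@(h+off0-p)).round(4).tolist())
E
python3 - <<'E'
from h import *
f=np.load('w4.npz'); C=(f['K'],f['D'],f['R'],f['t'])
P=np.array([onz(C,(u/1.4,v/1.4),.1135)[:2] for u,v in((297,239),(482,241),(470,389),(307,386))]); print(P.round(4),P.mean(0))
for i in range(4): d=P[(i+1)%4]-P[i]; print(np.linalg.norm(d).round(4),np.degrees(np.arctan2(d[1],d[0])).round(1))
m=cv2.inRange(cv2.cvtColor(f['im'],cv2.COLOR_RGB2HSV),(0,0,0),(180,255,50)); m[:190]=0;m[224:]=0;m[:,:255]=0;m[:,300:]=0
v,u=np.nonzero(m); k=(u.mean(),v.mean()); print(k,len(u))
H=onz(C,k,.15); print(H,tri(C,k,cam('top'),(198.9,233.6)))
print(plan([H[0],H[1],.129],77.3))
E
```

```text
[[0.4226 0.2127]
 [0.4527 0.3454]
 [0.5671 0.3168]
 [0.5374 0.1906]] [0.4949509  0.26636116]
0.136 77.2
0.118 -14.0
0.1297 -103.3
0.1168 169.1
(np.float64(276.6354166666667), np.float64(206.7529761904762)) 672
[0.46555592 0.27144496 0.15      ] (array([0.4652584 , 0.27165275, 0.15200568]), np.float64(0.0003690869162408738))
(array([ 0.1411, -0.0007,  0.0012]), np.float64(0.0104))
```

Emit:
{"fn": "jog_arm", "kwargs": {
  "deltas": [
    [-0.4,0.05,0,0.001,0.01],
    [-0.4,0.09,-0.001,0.001,0.01],
    [-0.4,0.12,-0.001,0.001,0.01],
    [-0.4,0.141,-0.001,0.001,0.01],
    [-0.4,0.141,-0.001,0.001,0.01],
    [-0.4,0.141,-0.001,0.001,0.01],
    [0.8,0.141,-0.001,0.001,0.01],
    [0.8,0.141,-0.001,0.001,0.01],
    [0.8,0.141,-0.001,0.001,0.01],
    [0.8,0.141,-0.001,0.001,0.01],
    [0.8,0.141,-0.001,0.001,0.01],
    [0.8,0.141,-0.001,0.001,0.01],
    [0.8,0.141,-0.001,0.001,0.01],
    [0.8,0.141,-0.001,0.001,0.01]
  ],
  "force": 20
}}

```text
time: 7.48
tcp_pos: [0.4653, 0.2717, 0.1297]
orientation: [0.172, 1.564, -0.172]
contact_force: [-0.9, 0.6, 2.6]
grip_width: 0.284
```

```bash
python3 - <<'E'
from arc import *
p,R,s=pose(); print(s['time'],p,s['contact_force'],s['grip_width'])
yaw=np.radians(-12.7); h=np.array([.4653,.2716,.148]); ex=np.array([np.cos(yaw),np.sin(yaw),0])
arc(h+.09*ex-[0,0,.0425],yaw,[0,.1,.2,.3,.4,.5,.6,.7,.8,.9,1.0,1.1,1.2,1.3,1.4,1.5,1.6,1.7],p-h)
E
```

```text
7.4833 [0.46529446 0.27171888 0.12971967] [-0.94465648  0.55300338  2.64571992] 0.2838611897049395
0 [0.0, 0.0, 0.0]
0.1 [-0.0088, -0.0, 0.0047]
0.2 [-0.017, -0.0, 0.0102]
0.3 [-0.0247, -0.0, 0.0166]
0.4 [-0.0317, -0.0001, 0.0237]
0.5 [-0.0379, -0.0001, 0.0314]
0.6 [-0.0434, -0.0001, 0.0397]
0.7 [-0.048, -0.0001, 0.0486]
0.8 [-0.0517, -0.0001, 0.0578]
0.9 [-0.0544, -0.0002, 0.0674]
1.0 [-0.0562, -0.0002, 0.0772]
1.1 [-0.057, -0.0002, 0.0871]
1.2 [-0.0568, -0.0003, 0.097]
1.3 [-0.0556, -0.0003, 0.1069]
1.4 [-0.0534, -0.0003, 0.1166]
1.5 [-0.0502, -0.0003, 0.126]
1.6 [-0.0462, -0.0004, 0.1351]
1.7 [-0.0412, -0.0004, 0.1438]
```

Emit:
{"fn": "jog_arm", "kwargs": {
  "deltas": [
    [0.8,-0.004,0,0.002,0],
    [0.8,-0.009,0,0.005,0],
    [0.8,-0.013,0,0.0073,0],
    [0.8,-0.017,0,0.0102,0],
    [0.8,-0.0247,0,0.0166,0],
    [0.8,-0.0317,0,0.0237,0],
    [0.8,-0.0379,0,0.0314,0],
    [0.8,-0.0379,0,0.0314,0]
  ]
}}

```text
time: 8.15
tcp_pos: [0.4976, 0.2642, 0.1689]
orientation: [0.173, 1.562, -0.172]
contact_force: [-3.9, -1.7, 4.2]
grip_width: 0.288
```

Emit:
{"fn": "jog_arm", "kwargs": {
  "deltas": [
    [0.8,-0.0055,0,0.0083,0],
    [0.8,-0.0101,0,0.0172,0],
    [0.8,-0.0138,0,0.0264,0],
    [0.8,-0.0165,0,0.036,0],
    [0.8,-0.0183,0,0.0458,0],
    [0.8,-0.0191,0,0.0557,0],
    [0.8,-0.0189,0,0.0656,0],
    [0.8,-0.0177,0,0.0755,0],
    [0.8,-0.0155,0,0.0852,0],
    [0.8,-0.0123,0,0.0946,0],
    [0.8,-0.0083,0,0.1037,0],
    [0.8,-0.0033,0,0.1124,0],
    [0.8,-0.0033,0,0.1124,0],
    [0.8,-0.0033,0,0.1124,0]
  ]
}}

```text
time: 9.32
tcp_pos: [0.6068, 0.2388, 0.1711]
orientation: [0.172, 1.562, -0.174]
contact_force: [1.5, -8.7, 2.6]
grip_width: 0.289
```

Emit:
{"fn": "jog_arm", "kwargs": {
  "deltas": [
    [-0.4,0,0,0,0],
    [-0.4,0,0,0,0],
    [-0.4,0,0,0,0],
    [-0.4,0,0,0,0],
    [-0.4,0,0,0,0],
    [-0.4,-0.04,0,0,0],
    [-0.4,-0.08,0,0,0],
    [-0.4,-0.11,0,0,0],
    [-0.4,-0.11,0,-0.06,0],
    [-0.4,-0.11,0,-0.16,0],
    [-0.4,-0.11,0,-0.16,0],
    [-0.4,-0.11,0,-0.16,0],
    [-0.4,-0.11,0,-0.16,0]
  ]
}}

```text
time: 10.4
tcp_pos: [0.4451, 0.2764, 0.2817]
orientation: [0.17, 1.564, -0.169]
contact_force: [1.9, -0.1, 0.8]
grip_width: 0.699
```

```bash
python3 - <<'E'
from h import *
C=cam('wrist'); im=snapshot('wrist'); np.savez('w5.npz',im=im,K=C[0],D=C[1],R=C[2],t=C[3]); save('w5',im,1.4)
p,R,s=pose(); print(s['time'],p,np.degrees(np.arctan2(R[1,1],R[0,1])),s['contact_force'],s['grip_width'])
E
```

```text
10.45 [0.44746536 0.27603295 0.2817941 ] 77.61741412126715 [ 0.85280836 -0.10296026  0.41102703] 0.7064779547296736
```

View pics/w5.png

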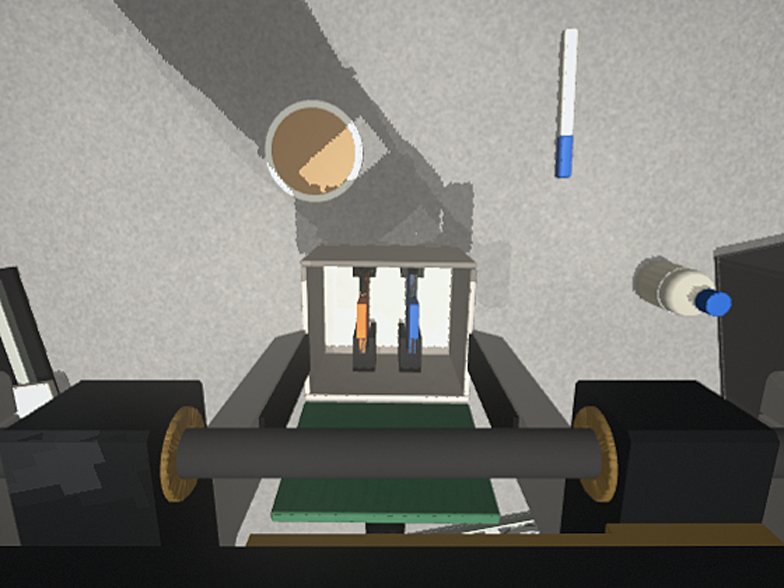

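The flap is open. Amber is on the left, with its tab at (361,320); blue is at (413,320). So amber is in the case's y = -22 slot.

```bash
python3 - <<'E'
from h import *
f=np.load('w5.npz'); C=(f['K'],f['D'],f['R'],f['t']); h=cv2.cvtColor(f['im'],cv2.COLOR_RGB2HSV)
m=cv2.inRange(h,(8,170,170),(22,255,255)); m[:205]=0;m[265:]=0;m[:,:245]=0;m[:,275:]=0
v,u=np.nonzero(m); print(len(u),u.min(),u.max(),v.min(),v.max())
r=cv2.minAreaRect(np.c_[u,v].astype(np.float32)); bp=cv2.boxPoints(r); print(r,bp.tolist())
yaw=np.radians(-12.7); Rz=Ro.from_euler('z',yaw).as_matrix(); c=np.array([.495,.2655,0])
t=c+Rz@[-.008,-.022,0]; print('pred tab',t)
for x in(-.015,.015):
  for y in (-.004,.004): print(proj(C,t+Rz@[x,y,0]+[0,0,.097])[0].round(1),end=' ')
print()
for b in bp: print((Rz.T@(onz(C,b,.097)-c)).round(4), end=' ')
ctr=onz(C,(u.mean(),v.mean()),.097); print('meas',ctr,Rz.T@(ctr-c))
T=cam('top'); q=proj(T,t+[0,0,.097])[0]; im=snapshot('top'); print(q)
k=cv2.inRange(cv2.cvtColor(im,cv2.COLOR_RGB2HSV),(6,120,100),(22,255,255)); u0,v0=q.astype(int); vv,uu=np.nonzero(k[v0-10:v0+11,u0-10:u0+11]); 
if len(uu): uv=(uu.mean()+u0-10,vv.mean()+v0-10); print('top',uv,len(uu),tri(T,uv,C,(u.mean(),v.mean())))
E
```

```text
27 255 261 217 239
((258.0, 228.0), (22.0, 6.0), 90.0) [[255.0, 217.0], [261.0, 217.0], [261.0, 239.0], [255.0, 239.0]]
pred tab [0.48235911 0.24579701 0.        ]
[254.7 216.6] [261.6 216.6] [255.  241.3] [261.8 241.3] 
[-0.0225 -0.0257  0.097 ] [-0.0226 -0.0187  0.097 ] [ 0.0041 -0.0189  0.097 ] [ 0.0042 -0.0259  0.097 ] meas [0.47870418 0.24513929 0.097     ] [-0.01142091 -0.02344515  0.097     ]
[211.90127418 227.89631269]
top (np.float64(212.14814814814815), np.float64(227.66666666666666)) 27 (array([0.48184217, 0.24531906, 0.09076031]), np.float64(0.003390044196652873))
```

```bash
python3 - <<'E'
from h import *
print(plan([.482,.2457,.067],77.3))
E
```

```text
(array([ 0.2145, -0.0223,  0.0385]), np.float64(0.0045))
```

Emit:
{"fn": "jog_arm", "kwargs": {
  "deltas": [
    [0.36,0,-0.022,0.0385,0.004],
    [0.36,0,-0.022,0.0385,0.004],
    [0.36,0.04,-0.022,0.0385,0.004],
    [0.36,0.08,-0.022,0.0385,0.004],
    [0.36,0.12,-0.022,0.0385,0.004],
    [0.36,0.15,-0.022,0.0385,0.004],
    [0.36,0.15,-0.022,0.0385,0.004],
    [0.36,0.15,-0.022,0.0385,0.004]
  ]
}}

```text
time: 11.17
tcp_pos: [0.4827, 0.2448, 0.1302]
orientation: [0.175, 1.566, -0.177]
contact_force: [0.9, 0.1, 0.8]
grip_width: 0.32
```

```bash
python3 - <<'E'
from h import *
print(plan([.482,.2457,.067],77.3),pose()[0],pose()[2]['grip_width'])
C=cam('wrist'); im=snapshot('wrist'); t=np.array([.4822,.2457,0]); q=proj(C,t+[0,0,.097])[0]
m=cv2.inRange(cv2.cvtColor(im,cv2.COLOR_RGB2HSV),(8,150,130),(22,255,255)); u0,v0=q.astype(int); v,u=np.nonzero(m[v0-35:v0+36,max(0,u0-35):u0+36]); print(q,len(u),u.min()+u0-35,u.max()+u0-35,v.min()+v0-35,v.max()+v0-35, np.median(u)+u0-35)
print(proj(C,t+[0,0,.097]+np.array([[.0009,-.0039,0],[-.0009,.0039,0]])))
p,R,s=pose(); print('jaw mid at tip depth .097 proj',proj(C,[p[0],p[1],.097])); save('w6',im[150:420,150:410],2.2)
E
```

```text
(array([ 0.0632,  0.0008, -0.0008]), np.float64(-0.0021)) [0.48270266 0.24482837 0.13023425] 0.3202648265030982
[278.44432639 232.88614839] 477 273 283 197 263 277.0
[[273.16584994 235.32346749]
 [283.74247154 230.4397064 ]]
jaw mid at tip depth .097 proj [[278.27561348 234.64182433]]
```

Emit:
{"fn": "jog_arm", "kwargs": {
  "deltas": [
    [0.36,0.025,0,0,0],
    [0.36,0.045,0,0,0],
    [0.36,0.063,0,0,0],
    [0.36,0.063,0,0,0],
    [0.36,0.063,0,0,0],
    [0.95,0.063,0,0,0],
    [0.95,0.063,0,0,0],
    [0.95,0.063,0,0,0],
    [0.95,0.063,0,0,0],
    [0.95,0.063,0,0,0],
    [0.95,0.063,0,0,0],
    [0.95,0.063,0,0,0]
  ],
  "force": 25
}}

```text
time: 12.22
tcp_pos: [0.4827, 0.2455, 0.0687]
orientation: [0.175, 1.562, -0.174]
contact_force: [-1.1, -0.6, 7.0]
grip_width: 0.087
```

Emit:
{"fn": "jog_arm", "kwargs": {
  "deltas": [
    [0.95,-0.01,0,0,0],
    [0.95,-0.02,0,0,0],
    [0.95,-0.035,0,0,0],
    [0.95,-0.055,0,0,0],
    [0.95,-0.075,0,0,0],
    [0.95,-0.1,0,0,0],
    [0.95,-0.125,0,0,0],
    [0.95,-0.15,0,0,0],
    [0.95,-0.18,0,0,0],
    [0.95,-0.21,0,0,0],
    [0.95,-0.235,0,0,0],
    [0.95,-0.235,0,0,0]
  ]
}}

```text
time: 13.22
tcp_pos: [0.4829, 0.2457, 0.309]
orientation: [0.178, 1.556, -0.171]
contact_force: [-0.2, 0.2, -0.0]
grip_width: 0.082
```

```bash
python3 - <<'E'
from h import *
p,R,s=pose(); print(s['time'],p,np.degrees(np.arctan2(R[1,1],R[0,1])),s['contact_force'],s['grip_width'],s['joint_positions'])
im=snapshot('wrist'); save('w7',im,1.2)
lam=np.radians(86.8)
print(plan([.538,-.304,.30],86.8))
E
```

```text
13.2167 [0.48294877 0.24569058 0.30904263] 77.23767612054523 [-0.1777645   0.15029385 -0.03612774] 0.08242400377394224 [ 4.02977612e-01  2.19571065e-01  1.38401211e+00  6.40860634e-05
  1.52951475e+00 -9.45059303e-01]
(array([ 0.0051, -0.5237,  0.1754]), np.float64(-0.1669))
```

View pics/w7.png

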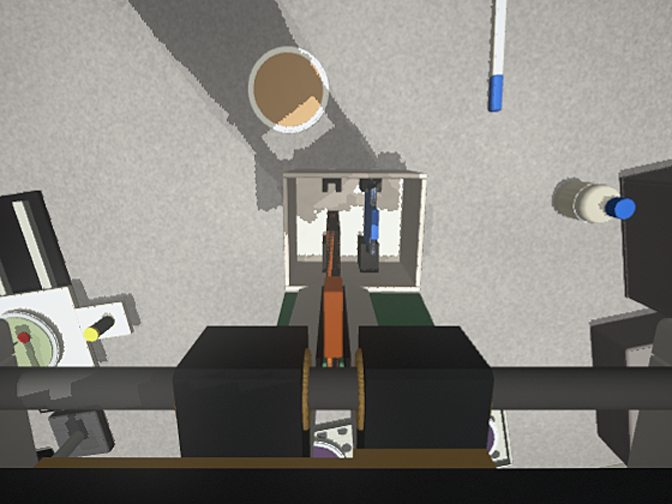

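The plate is held by its tab (333,320), and blue is still in its slot (373,225). I'll carry it high to a hover near the lamp and measure the lens from there.

Emit:
{"fn": "jog_arm", "kwargs": {
  "deltas": [
    [0.95,0,-0.02,0.007,0],
    [0.95,0,-0.05,0.018,-0.03],
    [0.95,0.005,-0.085,0.03,-0.06],
    [0.95,0.005,-0.12,0.043,-0.1],
    [0.95,0.005,-0.155,0.055,-0.167],
    [0.95,0.005,-0.19,0.068,-0.167],
    [0.95,0.005,-0.225,0.08,-0.167],
    [0.95,0.005,-0.26,0.092,-0.167],
    [0.95,0.005,-0.295,0.105,-0.167],
    [0.95,0.005,-0.33,0.117,-0.167],
    [0.95,0.005,-0.365,0.13,-0.167],
    [0.95,0.005,-0.4,0.142,-0.167],
    [0.95,0.005,-0.43,0.153,-0.167],
    [0.95,0.005,-0.455,0.16,-0.167],
    [0.95,0.005,-0.47,0.163,-0.167],
    [0.95,0.005,-0.47,0.163,-0.167],
    [0.95,0.005,-0.47,0.163,-0.167],
    [0.95,0.005,-0.47,0.163,-0.167]
  ]
}}

```text
time: 14.77
tcp_pos: [0.5373, -0.2479, 0.2976]
orientation: [0.043, 1.571, -0.043]
contact_force: [-1.0, 0.4, -0.8]
grip_width: 0.084
```

```bash
python3 - <<'E'
from h import *
C=cam('wrist'); im=snapshot('wrist'); np.savez('w8.npz',im=im,K=C[0],D=C[1],R=C[2],t=C[3])
p,R,s=pose(); print(s['time'],p,np.degrees(np.arctan2(R[1,1],R[0,1])),s['contact_force'],s['grip_width'])
print(proj(C,[[.535,-.353,.13],[.529,-.468,.13]]))
save('w8',im[80:380,20:420],2)
E
```

```text
14.8167 [ 0.53741674 -0.24774749  0.2978097 ] 86.87672871403744 [ 0.066691    0.12669492 -0.23288411] 0.08625158058748505
[[180.33326128 198.89223982]
 [ 74.40422035 199.20875816]]
```

View pics/w8.png

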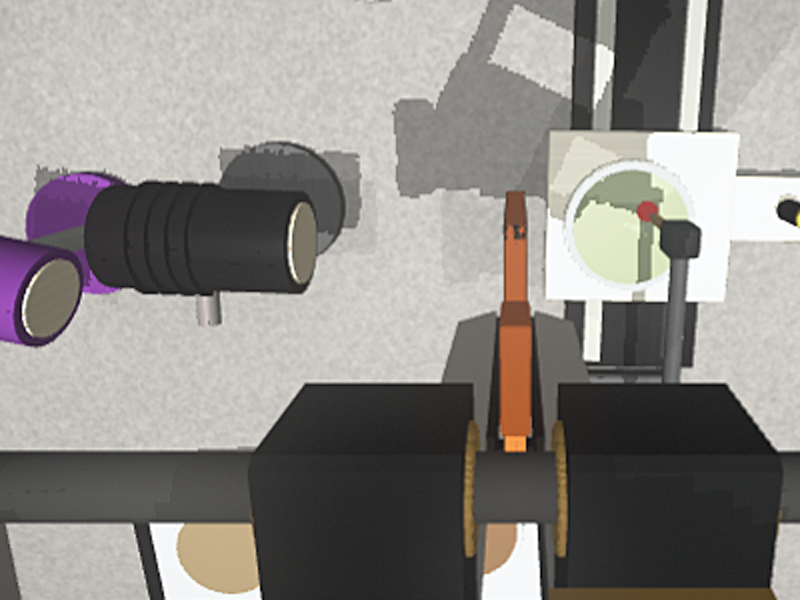

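Here the lens ellipse is at crop (302,244), the plate edge runs (515,195)→(515,440), and the dot is still under the needle. Next I triangulate the lens with the top view.

```bash
python3 - <<'E'
from h import *
f=np.load('w8.npz'); W=(f['K'],f['D'],f['R'],f['t']); T=cam('top'); S=cam('side')
def lens(im,b,n):
    x0,y0,x1,y1=b; g=cv2.cvtColor(im,cv2.COLOR_RGB2HSV)[y0:y1,x0:x1]; k=cv2.inRange(g,(5,20,60),(40,140,255))
    k=cv2.morphologyEx(k,cv2.MORPH_OPEN,np.ones((2,2)))
    c=max(cv2.findContours(k,0,1)[0],key=cv2.contourArea); e=cv2.minAreaRect(c); M=cv2.moments(c); r=(M['m10']/M['m00']+x0,M['m01']/M['m00']+y0); print(n,r,e[1],cv2.contourArea(c)); return r
a=lens(f['im'],(155,170,185,235),'w'); b=lens(np.load('top0.npy'),(410,190,426,216),'t')
print('lens',tri(W,a,T,b))
try:
    c=lens(np.load('side0.npy'),(343,150,362,175),'s'); print(tri(W,a,S,c),tri(T,b,S,c))
except Exception as e: print(e)
# head axis: silhouette edge mid-points at two stations on w8 crop: smooth barrel near lens and behind fins
for u,v1,v2 in((270,189,292),(220,186,292)): 
    print('barrel mid',onz(W,(20+u/2,80+(v1+v2)/4),.13)[:2])
for u,v1,v2 in((190,182,293),(140,182,292),(105,187,290)): print('fin mid',onz(W,(20+u/2,80+(v1+v2)/4),.13)[:2])
E
```

```text
w (172.1105610561056, 201.79579207920793) (40.0, 15.0) 404.0
t (418.22222222222223, 205.90038314176246) (13.0, 5.0) 43.5
lens (array([ 0.52891446, -0.34817992,  0.17453882]), np.float64(0.0019492331617319402))
s (353.12098765432097, 163.18765432098766) (10.0, 9.0) 67.5
(array([ 0.53614658, -0.36584914,  0.12518988]), np.float64(0.006267962405499696)) (array([ 0.53207317, -0.36502545,  0.12726522]), np.float64(0.00047312287713548325))
barrel mid [ 0.53497944 -0.38067808]
barrel mid [ 0.53265516 -0.40768506]
fin mid [ 0.53093145 -0.42382474]
fin mid [ 0.52915794 -0.45090783]
fin mid [ 0.52893094 -0.47007852]
```

```bash
python3 - <<'E'
from h import *
print(plan([.538,-.314,.159],86.2))
E
```

```text
(array([ 0.1388, -0.0661,  0.0042]), np.float64(0.0118))
```

Emit:
{"fn": "jog_arm", "kwargs": {
  "deltas": [
    [0.95,0,-0.02,0.001,0.006],
    [0.95,0,-0.045,0.003,0.012],
    [0.95,0.01,-0.06,0.004,0.012],
    [0.95,0.03,-0.066,0.004,0.012],
    [0.95,0.055,-0.066,0.004,0.012],
    [0.95,0.08,-0.066,0.004,0.012],
    [0.95,0.105,-0.066,0.004,0.012],
    [0.95,0.125,-0.066,0.004,0.012],
    [0.95,0.136,-0.066,0.004,0.012],
    [0.95,0.139,-0.066,0.004,0.012],
    [0.95,0.139,-0.066,0.004,0.012],
    [0.95,0.139,-0.066,0.004,0.012],
    [0.95,0.139,-0.066,0.004,0.012]
  ]
}}

```text
time: 15.9
tcp_pos: [0.5381, -0.3154, 0.1601]
orientation: [0.052, 1.568, -0.054]
contact_force: [0.3, -0.2, -0.5]
grip_width: 0.084
```

```bash
python3 - <<'E'
from h import *
p,R,s=pose(); print(s['time'],p,np.degrees(np.arctan2(R[1,1],R[0,1])),s['contact_force'],s['grip_width'])
a=snapshot('wrist'); b=snapshot('top'); c=snapshot('side')
for n,i in zip(('w9','t9','s9'),(a,b,c)): np.save(n+'.npy',i)
A=cv2.resize(a[:,60:480],(440,440)); T=cam('top'); q=proj(T,[.538,-.314,.13])[0].astype(int); S=cam('side'); r=proj(S,[.538,-.314,.13])[0].astype(int)
B=cv2.resize(b[q[1]-40:q[1]+40,q[0]-60:q[0]+60],(350,220),interpolation=2); D=cv2.resize(c[r[1]-40:r[1]+40,r[0]-60:r[0]+60],(350,220),interpolation=2)
print(q,r); save('f9',np.hstack([A,np.vstack([B,D])]))
E
```

```text
15.9 [ 0.53812318 -0.31539614  0.16011362] 86.1234009072468 [ 0.26729279 -0.16845844 -0.47850399] 0.08370324829887492
[401 204] [342 167]
```

View pics/f9.png

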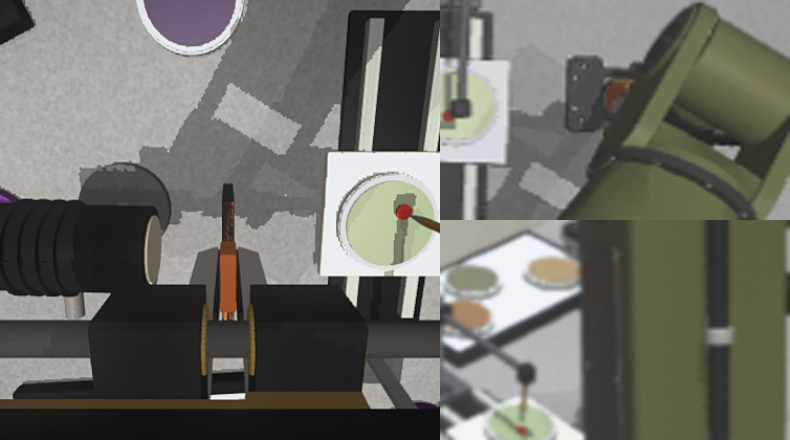

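The view shows the plate upright at column ≈228 with its edge spanning (228,185)–(228,318). The lens face is at (153,252), clear of the fingers, and the dot is still under the needle (404,211). Numeric check against predictions follows.

```bash
python3 - <<'E'
from h import *
f=np.load('w8.npz'); W=(f['K'],f['D'],f['R'],f['t']); C=cam('wrist'); im=np.load('w9.npy')
k=cv2.inRange(cv2.cvtColor(im,cv2.COLOR_RGB2HSV),(5,20,60),(40,140,255)); k[:, :185]=0;k[:,225:]=0;k[:195]=0;k[285:]=0
k=cv2.morphologyEx(k,cv2.MORPH_OPEN,np.ones((3,3)))
c=max(cv2.findContours(k,0,1)[0],key=cv2.contourArea); r=cv2.boundingRect(c); M=cv2.moments(c); a=(M['m10']/M['m00'],M['m01']/M['m00']); print(a,r)
print('lens',tri(C,a,W,(172.1,201.8)),onz(C,a,.13))
p,R,s=pose(); yz=np.radians(86.12); px=np.array([np.sin(yz),-np.cos(yz),0])
q=proj(C,[p*[1,1,0]+px*x+[0,0,z] for x,z in((-.036,.0965),(-.036,.1665),(-.015,.1665),(-.015,.1885))])
print('pred bottom,pane-top,tab-base,tab-top (montage px)',((q-[60,0])*440/420).round(1).tolist())
L=np.array([.535,-.364]); v=p[:2]-L; ly=np.array([np.cos(yz),np.sin(yz)]); print('dist,lat',v@ly,v@px[:2])
E
```

```text
(205.37207472959682, 238.18013765978367) (197, 206, 18, 66)
lens (array([ 0.54010598, -0.36644109,  0.11856907]), np.float64(0.00044749868617527806)) [ 0.53658535 -0.36371873  0.13      ]
pred bottom,pane-top,tab-base,tab-top (montage px) [[227.6, 183.6], [227.5, 201.8], [227.5, 241.1], [227.5, 255.2]]
dist,lat 0.048741500578929876 -0.00040473857304889997
```

```bash
python3 -c "
from h import *
print(ticket.sign_off())"
```

```text
the job is handed in; nothing more can be done
None
```

I handed the job in at about 16 s, with the arm still holding the amber plate in front of the lamp.

**What I did:**
- I slid the carriage 72.5 mm by its knob.
- I lifted the green flap to about 1.7 rad.
- I drew the amber plate out by its tab. The blue plate stayed in its slot.
- I carried the plate over and held it square in front of the black lamp's lens.

**Last checks:**
- **Dot and needle:** the dot was within about 0.5 mm of the needle tip along the slide just after the move. In the later views it was still under the needle.
- **Plate position:** it was about 49 mm from the glass and within 2 mm of centre sideways. The pane centre was at about 131 mm height, taking the tab's hold from the text's heights. The plate edges in the wrist picture matched the predicted places within about 1.5 px.
- **Contact:** the grip opening was steady at about 8 mm, and the outside force was about 0.5 N.

**Disagreements:**
- **Lens height:** the estimates scattered. Two wrist views gave 119 mm and the side view with the top or wrist view gave 125–127 mm. The wrist view with the top view, which has too short a baseline, gave 175 mm. I used the stated 130 mm, which leaves a 13–14 mm margin around the lens; if the lens were at 119 mm, only about 1–2 mm would be left at the bottom.
- **Lens distance:** my first rough look was about 1 cm off in distance. I corrected it before placing the plate.
- **Final views:** the arm hid the plate from the side camera and most of it from the top camera, so the last check of the plate rests on the wrist camera.

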